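Clear the ledge and present the tall jar

TASK

Two dropped chocolates lie on the front ledge of the jar carousel: first take both off and put them in the steel scrap tub. Then turn the carousel until its one tall jar stands directly at the front, in line with the small brass pointer in the middle of the ledge, and finish while still holding the carousel firmly by its top handle so that it stays still. Leave the bell, the price tag, the ribbon spool and the tub where they stand.

Things in the scene. Friction and masses are not known exactly. Their poses are not given: they have to be found in the camera images.
- carousel_base: Fixed wooden base board of the jar carousel, 12 mm thick: a disc of radius 110 mm with a flat ledge 210 mm wide towards its own -x (the front), ending 225 mm from the turning axis. Origin: on the counter, under the axis. A brass pointer 22 x 6 mm, 3 mm high, lies on the ledge's middle line 120 mm in front of the axis.
- turntable (a joint): Turntable disc (radius 100 mm, top 30 mm above the counter). Angle in rad about the upright axis, growing counter-clockwise seen from above; 0 or any whole turn: tall jar exactly at the front. Turns either way, up to two whole turns from 0, friction 0.06 N m; stays where left. The four clear jars are fixed on it.
- tall_jar (a point): Centre of the lid's top of the tall slim jar (46 mm wide, 97 mm tall, top 127 mm above the counter), centred 64 mm from the turning axis. The other three jars, 90 degrees apart at the same radius, are short and wide (56 mm wide, tops 85 mm above the counter).
- handle_grip (a point): Where to grip: point on the turning axis, 180 mm above the counter, in the handle fixed on the turntable's central post: a dark wooden bar 64 mm long (point's x), 16 mm wide (y; close the fingers across it), from 160 to 194 mm above the counter. Its x line points at the tall jar (-x) and at the short jar opposite (+x).
- scrap_tub: Open steel tub, 130 mm (x) by 150 mm (y), 55 mm tall, walls and floor 4 mm thick, loose, 0.5 kg. Origin: centre of its underside.
- chocolate_a: Dropped chocolate, dark, a squat cylinder shape 26 x 26 x 21 mm, on the ledge, 13 g or so. Origin: centre of its underside.
- chocolate_b: Dropped chocolate, a dark round truffle 24 x 25 x 21 mm with a flat foot, on the ledge, 13 g or so. Origin: centre of its underside.
- bell: Counter bell, 85 mm wide, 59 mm tall; bystander. Origin: centre of its underside.
- price_tag: Small price easel, 40 x 58 x 39 mm; bystander. Origin: under its middle.
- spool: Ribbon spool lying flat, 72 mm wide, 34 mm tall; bystander. Origin: centre of its underside.

How it is judged:
On the way, in this order (a step that is already met when the one before it is completed fails the run):
1. both chocolates lie released in the scrap tub before the tall jar has been brought to the front (x of chocolate_a in the frame of scrap_tub between -0.062 and 0.062 m and y of chocolate_a in the frame of scrap_tub between -0.072 and 0.072 m and z of chocolate_a in the frame of scrap_tub between -0.005 and 0.045 m and x of chocolate_b in the frame of scrap_tub between -0.062 and 0.062 m and y of chocolate_b in the frame of scrap_tub between -0.072 and 0.072 m and z of chocolate_b in the frame of scrap_tub between -0.005 and 0.045 m and contact force between the fingers and chocolate_a below 0.05 N and contact force between the fingers and chocolate_b below 0.05 N and not (x of tall_jar in the frame of carousel_base below -0.04 m and y of tall_jar in the frame of carousel_base between -0.025 and 0.025 m)), for 0.2 s.
2. the tall jar stands at the front, the turntable still and held by its handle (x of tall_jar in the frame of carousel_base below -0.04 m and y of tall_jar in the frame of carousel_base between -0.01 and 0.01 m and contact force between the fingers and turntable_c14 above 2 N and contact force between the fingers and turntable_c15 above 2 N and velocity of joint turntable between -0.05 and 0.05 rad/s), for 0.2 s.
At the end, for the whole second after the job is handed in: Both chocolates are in the scrap tub; the centre of the tall jar is within 10 mm (about 9 degrees) of the middle line of the base, at the front; the turntable is still (under 0.05 rad/s) and the fingers still grip the handle, pressing on both of its sides with more than 2 N (all of step 2 and x of chocolate_a in the frame of scrap_tub between -0.062 and 0.062 m and y of chocolate_a in the frame of scrap_tub between -0.072 and 0.072 m and z of chocolate_a in the frame of scrap_tub between -0.005 and 0.045 m and x of chocolate_b in the frame of scrap_tub between -0.062 and 0.062 m and y of chocolate_b in the frame of scrap_tub between -0.072 and 0.072 m and z of chocolate_b in the frame of scrap_tub between -0.005 and 0.045 m); the arm keeps its last pose, push and grip.
It fails at once if the bell is moved by more than 30 mm (distance of bell from where it was at the start of the episode above 0.03 m).
It fails at once if the price tag is moved by more than 30 mm (distance of price_tag from where it was at the start of the episode above 0.03 m).
It fails at once if the ribbon spool is moved by more than 30 mm (distance of spool from where it was at the start of the episode above 0.03 m).
It fails at once if the scrap tub is moved by more than 40 mm (distance of scrap_tub from where it was at the start of the episode above 0.04 m).
It also fails if it takes over 61 s, if anything falls off the work surface, if the arm or the gripper's body presses on something with over 40 N, if the wrist force passes 120 N, or if a joint passes its speed limit or range.

ROBOT

A 6-joint arm with a two-finger parallel gripper is mounted at the origin on a cart in front of the work surface, level with it; the furniture and walls round the work are solid. World frame = base frame: x ahead of the robot, y to its left, z up, the work surface at z = 0. Lengths are in m, angles in rad, forces in N, time in s.
With the tool pointing down it reaches from about 0.35 to 0.85 m from the base axis. Payload 8.1 kg.
Tool frame: the origin (TCP) lies at the centre of the arm's flange, where the gripper is bolted on; the fingertips stand 186 mm ahead of it and the grasp point (between the pads) lies 167 mm ahead of it; z points along the fingers, y is the line along which they close (so a half turn about z gives the same grasp; the last joint's range is limited). The gripper opens to 93 mm and grips with 3 to 60 N. Pads are 15 mm wide; open, the fingers measure 128 mm over their backs; the gripper's body (75 mm by 188 mm) begins 65 mm behind the grasp point.
Start: joints at [-1.322, 0.13, 1.488, -0, 1.523, -0.085], TCP at [0.197, -0.567, 0.405] pointing down, gripper open.
Joint ranges: [-2.96, 2.96], [-0.89, 2.26], [0.02, 2.5], [-1.34, 4.48], [0, 2.73], [-2.66, 2.66]. Speed limits (rad/s): [2.39, 2.39, 2.79, 3.14, 3.14, 3.14].

INTERFACE

Orientations are given as a rotation vector (axis times angle).
In Python, from plant import robot gives the robot as it stands.
- The arm moves only by the tool apply_moves, never from a script. Its argument "series" is a list of rows, each a list of 2 entries, a list of its own where there are three numbers: the shift along the tool's x, y, z in mm, then the turn, a rotation vector about the tool's x, y, z in rad. A call has 1 to 12 rows; each row shifts and turns the commanded pose from where the row before left it, along the tool's axes as they then stand; what a row does not reach is not made up. A row lasts 1/12 s, in which the tool goes at most 41.7 mm and 7.16 degrees, less where a joint would pass 70% of its speed; a pose out of reach is approached as far as the arm can. A call is refused whole if a number of a shift passes 41.7 or a number of a turn 0.125, either way. A call with a gripper value outside its range is refused whole. "claw" is the opening, from 0 (shut) to 1 (fully open), set as the call begins (left out, the last holds). The fingers move at their own pace and stop on an object; "newtons" is the grip in N (left out, the last holds). Time passes only in rows, so rows that do not move let the fingers close. It gives the time, the measured TCP pose, the force, the opening and the grip force at its end, in the units of the state.
- robot.read_state(): the state, without advancing time (a new reading comes with each control period).
- robot.read_camera(name): name is "side" or "top"; returns (picture, depth): 480x640x3 uint8, blue, green, red; 480x640 float32, m along the optical axis (not along the pixel's ray), 0 where there is no reading.
- robot.calibration(name): a dict with "fx", "fy", "cx", "cy" (pixels), "D" ([k1, k2, p1, p2, k3] as OpenCV has them; the pictures are not rectified), "extrinsics" (4x4, takes a point from world to camera coordinates). Camera axes: x right, y down, z forward; pixel columns grow to the right and rows downward; lengths in m; the calibration is good to about 2 mm. A picture is of the moment at which its call begins. calibration takes no time and is no camera call.
- robot.close_job(): hands the job in; it is judged then, once.
The state is a dict: "t": time; "q": joint angles; "dq": joint speeds; "joint_torque": joint torques, N m; "tool_pos": TCP position; "orientation": TCP orientation; "force": force on the tool from outside, world axes, zero at the start; "wrist_torque": the same for the moment, N m; "opening": finger opening in m; "gripper_force": force on a finger pad.
Only numpy, scipy, OpenCV 4.12 (cv2) and the standard library are available. Lean on these libraries where they do the work, as an engineer would, in place of code of your own. Each camera call takes 0.05 s, during which the arm holds its last target. There are 200 camera calls.

## Working session

There is one attempt and no reset: what is moved stays moved. The work goes in short steps, Python scripts to look and compute and a tool call to move; the robot and the scene stay as the last step left them, time stands still between calls to the robot, and variables do not carry over. Pictures are saved under pics/ and viewed, at most 10 in all, crops included, and the job is handed in when it is done.

Besides the shell and the picture viewer there is one more tool, called after "Request:" as name(argument=value, ...), one argument or row to a line, values as JSON. apply_moves: Moves the arm, as the interface text tells. Its arguments: {"type":"object","properties":{"series":{"type":"array"},"claw":{"type":"number"},"newtons":{"type":"number"}},"required":["series"]}

```bash
mkdir -p pics; ls; python3 - <<'E'
from plant import robot
import cv2,numpy as np
for n in("top","side"):
    p,d=robot.read_camera(n); cv2.imwrite(f"pics/{n}0.png",p); np.save(f"pics/{n}0.npy",d)
    print(n,robot.calibration(n))
s=robot.read_state(); print(s)
E
```

```text
pics
top {'fx': 462.24931138289014, 'fy': 462.24931138289014, 'cx': 320.17892015483955, 'cy': 235.51982309288803, 'D': array([-0.04174284,  0.        ,  0.        ,  0.        ,  0.        ]), 'extrinsics': array([[-0.01128656, -0.99985221, -0.01296815, -0.00907291],
       [-0.9845933 ,  0.01337562, -0.17434773,  0.53777153],
       [ 0.17449542,  0.01080057, -0.98459875,  0.99196141],
       [ 0.        ,  0.        ,  0.        ,  1.        ]])}
side {'fx': 496.25400543151807, 'fy': 496.25400543151807, 'cx': 317.9576095921141, 'cy': 239.70384087190317, 'D': array([-0.06807319,  0.        ,  0.        ,  0.        ,  0.        ]), 'extrinsics': array([[-0.99947441, -0.02832988,  0.01575834,  0.54022098],
       [-0.03081366,  0.67920894, -0.73329785,  0.12625073],
       [ 0.01007103, -0.733398  , -0.6797249 ,  1.15516609],
       [ 0.        ,  0.        ,  0.        ,  1.        ]])}
{'t': 0.1, 'q': array([-1.32241219e+00,  1.31093508e-01,  1.48919048e+00, -2.34698468e-06,
        1.52296521e+00, -8.54139827e-02]), 'dq': array([-0.00123926, -0.00267495, -0.00212339,  0.00093541, -0.00038992,
       -0.00133757]), 'joint_torque': array([ 1.54372119e-03, -5.61340535e+01, -4.93098664e+01,  7.72364647e-02,
        2.90343887e-02, -8.40223311e-05]), 'tool_pos': array([ 0.19654266, -0.56667966,  0.40377634]), 'orientation': array([-3.09631118e+00, -5.21623946e-01,  2.15353979e-04]), 'force': array([ 0.83650322, -0.19930374,  0.5222384 ]), 'wrist_torque': array([-0.01231787, -0.02759483,  0.02493082]), 'gripper_force': 0.0, 'opening': 0.09322128071088934}
```

View pics/top0.png

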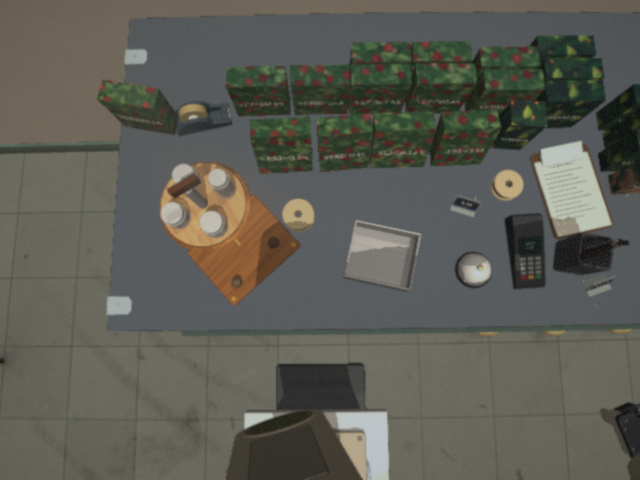

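View pics/side0.png

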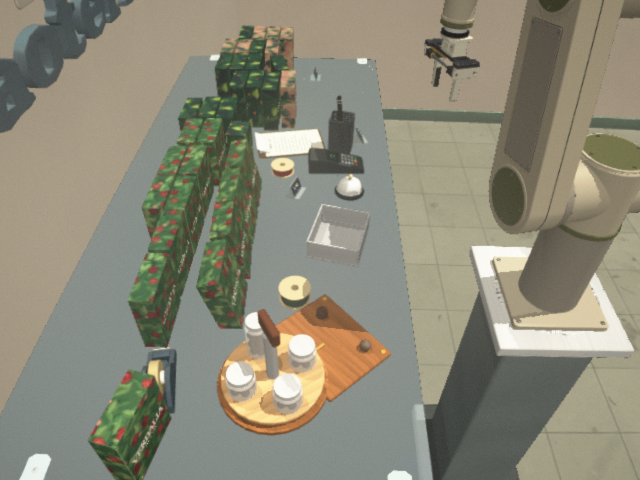

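The top view shows the carousel (disc about (205,205)), with the ledge towards lower right (corners (233,305) and (299,244)). The chocolates are at (274,242) and (237,282), and the tub at (383,256). The tall jar is at (183,173), at the back. The side view agrees: chocolates at (322,312) and (365,345), tall jar at (255,320), handle at (268,327).

```bash
cat > h.py <<'E'
import cv2,numpy as np
from plant import robot
def pt(name,u,v,z):
    c=robot.calibration(name);K=np.array([[c['fx'],0,c['cx']],[0,c['fy'],c['cy']],[0,0,1]])
    x,y=cv2.undistortPoints(np.array([[[u,v]]],float),K,np.array(c['D']))[0,0]
    E=np.array(c['extrinsics']);R,t=E[:3,:3],E[:3,3];o=-R.T@t;d=R.T@np.array([x,y,1])
    return (o+d*(z-o[2])/d[2])[:3]
def pix(name,P):
    c=robot.calibration(name);K=np.array([[c['fx'],0,c['cx']],[0,c['fy'],c['cy']],[0,0,1]])
    E=np.array(c['extrinsics'])
    return cv2.projectPoints(np.array(P,float).reshape(-1,1,3),cv2.Rodrigues(E[:3,:3])[0],E[:3,3],K,np.array(c['D']))[0].reshape(-1,2)
def blob(mask,box):
    u0,v0,u1,v1=box;m=np.zeros_like(mask);m[v0:v1,u0:u1]=mask[v0:v1,u0:u1]
    n,l,s,c=cv2.connectedComponentsWithStats(m.astype(np.uint8));i=1+np.argmax(s[1:,4]);return c[i],s[i],l==i
E
python3 - <<'E'
from h import *
np.set_printoptions(precision=4,suppress=True)
for n,boxes,hb in(("top",[(264,232,286,252),(227,273,248,292)],(160,168,210,200)),("side",[(312,303,332,322),(356,336,376,356)],(250,305,290,350))):
    p=cv2.imread(f"pics/{n}0.png");g=p.max(2).astype(int)
    for b in boxes:
        c,s,_=blob(g<95,b);print(n,"choc",c,s,pt(n,*c,0.0225))
    hs=cv2.cvtColor(p,cv2.COLOR_BGR2HSV)
    m=(hs[...,0]<14)&(hs[...,1]>90)&(hs[...,2]<125)
    c,s,l=blob(m,hb);v,u=np.nonzero(l);print(n,"handle",c,s)
    q=np.array([pt(n,a,b,.19) for a,b in zip(u,v)]);w,V=np.linalg.eigh(np.cov(q[:,:2].T));print(q.mean(0),V[:,1],np.sqrt(w)*3.46)
for n,cs in(("top",[(233,305),(299,244)]),("side",[(389,352),(324,296)])):
    print(n,"corners",[pt(n,*c,.012) for c in cs])
print("tub top",[pt("top",*c,.055) for c in[(358,221),(421,233),(409,290),(345,278)]])
print("spool",pt("top",298,214,.03),"talljar",pt("top",183,171,.127),pt("side",254,319,.127))
p=cv2.imread("pics/top0.png");a=p[150:320,150:310];b=cv2.imread("pics/side0.png")[290:440,210:400]
cv2.imwrite("pics/c.png",np.vstack([cv2.resize(a,(600,300*2))[:,:],])[:600]);
h=np.hstack([cv2.resize(a,(376,400)),cv2.resize(b,(424,335)).copy() if 0 else cv2.copyMakeBorder(cv2.resize(b,(424,335)),0,65,0,0,0)]);cv2.imwrite("pics/c.png",h)
E
```

```text
top choc [274.725 243.705] [267 236  19  16 200] [0.5243 0.0892 0.0225]
top choc [237.5455 280.    ] [232 276  10  11  44] [0.4419 0.1735 0.0225]
top handle [181.3147 185.9363] [168 175  29  23 251]
[0.6162 0.2576 0.19  ] [-0.5902  0.8073] [0.0196 0.0592]
side choc [321.5909 313.25  ] [317 307  10  12  88] [0.5302 0.0972 0.0225]
side choc [362.5 349. ] [362 349   2   1   2] [0.4447 0.1866 0.0225]
side handle [269.2241 333.0805] [259 314  21  32 174]
[0.6175 0.2773 0.19  ] [-0.55    0.8352] [0.0121 0.0671]
top corners [array([0.386 , 0.1849, 0.012 ]), array([0.5245, 0.034 , 0.012 ])]
side corners [array([0.3893, 0.1847, 0.012 ]), array([0.5259, 0.0388, 0.012 ])]
tub top [array([ 0.5681, -0.101 ,  0.055 ]), array([ 0.5389, -0.2408,  0.055 ]), array([ 0.4127, -0.2085,  0.055 ]), array([ 0.4408, -0.0692,  0.055 ])]
spool [0.5918 0.035  0.03  ] talljar [0.6679 0.2759 0.127 ] [0.6569 0.2001 0.127 ]
```

View pics/c.png

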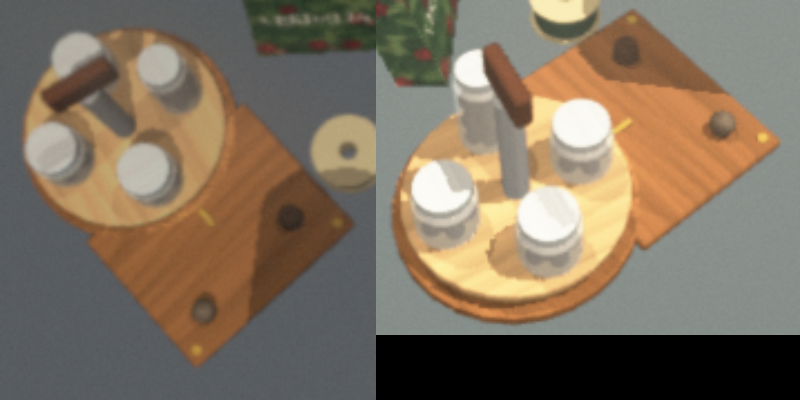

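The crop shows four lids. The tall jar's lid is at top pixel (218,178) and side pixel (255,319). The chocolates are at top (273,242) and (237,281), and side (322,313) and (365,346). The brass pointer is at top (238,242).

```bash
cat >> h.py <<'E'
from scipy.spatial.transform import Rotation as Ro
def plan(pos,ydeg,rows,zfirst=False):
    """print rows (tool axes) to take the tool to TCP pos with tool y at ydeg, pointing down"""
    s=robot.read_state();R=Ro.from_rotvec(s['orientation']);p=s['tool_pos'];Y=R.as_matrix()[:,1]
    print("t",s['t'],"pos",p.round(4),"y",np.degrees(np.arctan2(Y[1],Y[0])).round(2),"tilt",R.as_matrix()[:,2].round(4),"q6",s['q'][5].round(3))
    yt=np.radians(ydeg);y=np.array([np.cos(yt),np.sin(yt),0]);T=Ro.from_matrix(np.c_[np.cross(y,[0,0,-1]),y,[0,0,-1]])
    rv=(R.inv()*T).as_rotvec()/rows;out=[]
    pos=np.array(pos)
    for i in range(rows):
        d=R.inv().apply((pos-p)/(rows-i)*1000).round(0);r=rv.round(3)+0.
        p=p+R.apply(d)/1000;R=R*Ro.from_rotvec(r);out.append([(d+0.).astype(int).tolist(),r.tolist()])
    print(out,"max",np.linalg.norm(out[0][0]),"end",p.round(4))
E
python3 - <<'E'
from h import *
np.set_printoptions(precision=4,suppress=True)
for a,b in(((273.2,242.3),(322,313)),((237,281.5),(365,346))): print(pt("top",*a,.0225),pt("side",*b,.0225))
print("tall",pt("top",218.1,178.5,.127),pt("side",254.8,319,.127),"pointer",pt("top",237.7,242,.015))
plan((.527,.093,.32),42.8,18)
E
```

```text
[0.5276 0.0928 0.0225] [0.5294 0.0964 0.0225]
[0.4385 0.1747 0.0225] [0.4393 0.179  0.0225]
tall [0.6498 0.1995 0.127 ] [0.6554 0.2001 0.127 ] pointer [0.5306 0.1762 0.015 ]
t 0.1 pos [ 0.1965 -0.5667  0.4038] y -70.87 tilt [-0.0004  0.0016 -1.    ] q6 -0.085
[[[29, -29, 5], [0.0, 0.0, -0.11]], [[32, -25, 5], [0.0, 0.0, -0.11]], [[35, -21, 5], [0.0, 0.0, -0.11]], [[37, -18, 5], [0.0, 0.0, -0.11]], [[39, -13, 5], [0.0, 0.0, -0.11]], [[40, -9, 5], [0.0, 0.0, -0.11]], [[41, -5, 5], [0.0, 0.0, -0.11]], [[41, 0, 5], [0.0, 0.0, -0.11]], [[41, 4, 4], [0.0, 0.0, -0.11]], [[40, 9, 5], [0.0, 0.0, -0.11]], [[39, 13, 4], [0.0, 0.0, -0.11]], [[37, 17, 5], [0.0, 0.0, -0.11]], [[35, 21, 4], [0.0, 0.0, -0.11]], [[32, 25, 5], [0.0, 0.0, -0.11]], [[29, 29, 4], [0.0, 0.0, -0.11]], [[26, 32, 5], [0.0, 0.0, -0.11]], [[23, 34, 4], [0.0, 0.0, -0.11]], [[18, 37, 5], [0.0, 0.0, -0.11]]] max 41.31585652022719 end [0.5275 0.0929 0.3197]
```

Request:
apply_moves(
  series=[
    [[29,-29,5],[0,0,-0.11]],
    [[32,-25,5],[0,0,-0.11]],
    [[35,-21,5],[0,0,-0.11]],
    [[37,-18,5],[0,0,-0.11]],
    [[39,-13,5],[0,0,-0.11]],
    [[40,-9,5],[0,0,-0.11]],
    [[41,-5,5],[0,0,-0.11]],
    [[41,0,5],[0,0,-0.11]],
    [[41,4,4],[0,0,-0.11]],
    [[40,9,5],[0,0,-0.11]],
    [[39,13,4],[0,0,-0.11]],
    [[37,17,5],[0,0,-0.11]],
  ],
  claw=0.6,
  newtons=6,
)

```text
t: 1.1
tool_pos: [0.4164, -0.1245, 0.3466]
orientation: [2.121, 2.317, 0.0]
force: [0.9, -1.6, 0.0]
opening: 0.0559
gripper_force: 0.0
```

Request:
apply_moves(
  series=[
    [[35,21,4],[0,0,-0.11]],
    [[32,25,5],[0,0,-0.11]],
    [[29,29,4],[0,0,-0.11]],
    [[26,32,5],[0,0,-0.11]],
    [[23,34,4],[0,0,-0.11]],
    [[18,37,5],[0,0,-0.11]],
    [[0,0,0],[0,0,0]],
    [[0,0,0],[0,0,0]],
  ],
)

```text
t: 1.77
tool_pos: [0.5275, 0.0945, 0.3183]
orientation: [-1.257, -2.876, 0.002]
force: [-0.6, -0.0, -0.4]
opening: 0.0554
gripper_force: 0.0
```

```bash
python3 - <<'E'
from h import *
plan((.5275,.094,.202),42.8,6)
E
```

```text
t 1.7667 pos [0.5275 0.0945 0.3183] y 42.78 tilt [-2.8e-03 -2.0e-04 -1.0e+00] q6 -0.665
[[[0, 0, 19], [0.0, 0.0, 0.0]], [[0, 0, 19], [0.0, 0.0, 0.0]], [[0, 0, 20], [0.0, 0.0, 0.0]], [[0, 0, 19], [0.0, 0.0, 0.0]], [[0, 0, 20], [0.0, 0.0, 0.0]], [[-1, 0, 19], [0.0, 0.0, 0.0]]] max 19.0 end [0.5278 0.0937 0.2023]
```

Request:
apply_moves(
  series=[
    [[0,0,20],[0,0,0]],
    [[0,0,20],[0,0,0]],
    [[0,0,20],[0,0,0]],
    [[0,0,20],[0,0,0]],
    [[0,0,18],[0,0,0]],
    [[0,0,12],[0,0,0]],
    [[0,0,6],[0,0,0]],
    [[0,0,0],[0,0,0]],
    [[0,0,0],[0,0,0]],
  ],
)

```text
t: 2.52
tool_pos: [0.5278, 0.0921, 0.2044]
orientation: [1.265, 2.875, 0.0]
force: [-0.3, 0.0, -0.1]
opening: 0.056
gripper_force: 0.0
```

Request:
apply_moves(
  series=[
    [[0,0,0],[0,0,0]],
    [[0,0,0],[0,0,0]],
    [[0,0,0],[0,0,0]],
    [[0,0,0],[0,0,0]],
    [[0,0,0],[0,0,0]],
    [[0,0,0],[0,0,0]],
    [[0,0,0],[0,0,0]],
    [[0,0,0],[0,0,0]],
  ],
  claw=0,
)

```text
t: 3.18
tool_pos: [0.5277, 0.0926, 0.204]
orientation: [1.263, 2.876, 0.0]
force: [-0.7, 1.0, 3.5]
opening: 0.0238
gripper_force: 6.1
```

Request:
apply_moves(
  series=[
    [[0,0,-15],[0,0,0]],
    [[0,0,-25],[0,0,0]],
    [[0,0,-30],[0,0,0]],
    [[0,0,-30],[0,0,0]],
    [[0,0,0],[0,0,0]],
  ],
)

```text
t: 3.6
tool_pos: [0.5297, 0.0928, 0.3106]
orientation: [1.26, 2.869, 0.007]
force: [0.9, -0.9, 1.2]
opening: 0.024
gripper_force: 5.9
```

```bash
python3 - <<'E'
from h import *
plan((.484,-.126,.29),42.8,7)
p,d=robot.read_camera("top");cv2.imwrite("pics/t1.png",p[140:320,140:440])
p,d=robot.read_camera("side");cv2.imwrite("pics/s1.png",p)
E
```

```text
t 3.6 pos [0.5297 0.0928 0.3106] y 42.58 tilt [ 9.6e-03  8.0e-04 -1.0e+00] q6 -0.665
[[[-19, -26, 3], [0.001, 0.001, -0.001]], [[-18, -26, 3], [0.001, 0.001, -0.001]], [[-19, -26, 3], [0.001, 0.001, -0.001]], [[-18, -26, 3], [0.001, 0.001, -0.001]], [[-19, -26, 3], [0.001, 0.001, -0.001]], [[-18, -26, 3], [0.001, 0.001, -0.001]], [[-19, -26, 2], [0.001, 0.001, -0.001]]] max 32.341923257592455 end [ 0.4844 -0.1262  0.2901]
```

Request:
apply_moves(
  series=[
    [[-20,-26,0],[0,0,0]],
    [[-20,-26,0],[0,0,0]],
    [[-20,-26,0],[0,0,0]],
    [[-20,-26,0],[0,0,0]],
    [[-20,-26,0],[0,0,0]],
    [[-20,-27,0],[0,0,0]],
    [[-20,-27,0],[0,0,0]],
    [[0,0,0],[0,0,0]],
    [[0,0,30],[0,0,0]],
    [[0,0,30],[0,0,0]],
    [[0,0,20],[0,0,0]],
    [[0,0,10],[0,0,0]],
  ],
)

```text
t: 4.7
tool_pos: [0.4845, -0.1338, 0.2088]
orientation: [-1.261, -2.869, 0.0]
force: [-0.9, 0.7, 0.3]
opening: 0.0239
gripper_force: 5.9
```

Request:
apply_moves(
  series=[
    [[0,0,0],[0,0,0]],
    [[0,0,0],[0,0,0]],
    [[0,0,0],[0,0,0]],
    [[0,0,0],[0,0,0]],
    [[0,0,-25],[0,0,0]],
    [[0,0,-30],[0,0,0]],
    [[0,0,-30],[0,0,0]],
    [[0,0,0],[0,0,0]],
  ],
  claw=0.4,
)

```text
t: 5.37
tool_pos: [0.4893, -0.1359, 0.3071]
orientation: [1.258, 2.865, 0.001]
force: [-0.0, -0.5, 1.2]
opening: 0.0375
gripper_force: 0.0
```

```bash
python3 - <<'E'
from h import *
plan((.439,.176,.30),42.8,9)
p,d=robot.read_camera("side");cv2.imwrite("pics/s2.png",cv2.resize(p[190:440,210:450],(720,600)*1 if 0 else (576,600)))
E
```

```text
t 5.3667 pos [ 0.4893 -0.1359  0.3071] y 42.58 tilt [ 0.0115 -0.0045 -0.9999] q6 -1.115
[[[29, 19, 1], [0.001, 0.001, 0.0]], [[29, 19, 1], [0.001, 0.001, 0.0]], [[29, 19, 0], [0.001, 0.001, 0.0]], [[29, 19, 1], [0.001, 0.001, 0.0]], [[30, 20, 0], [0.001, 0.001, 0.0]], [[29, 19, 1], [0.001, 0.001, 0.0]], [[30, 20, 0], [0.001, 0.001, 0.0]], [[29, 19, 1], [0.001, 0.001, 0.0]], [[30, 20, 0], [0.001, 0.001, 0.0]]] max 34.68429039204925 end [0.4388 0.1762 0.3005]
```

View pics/s2.png

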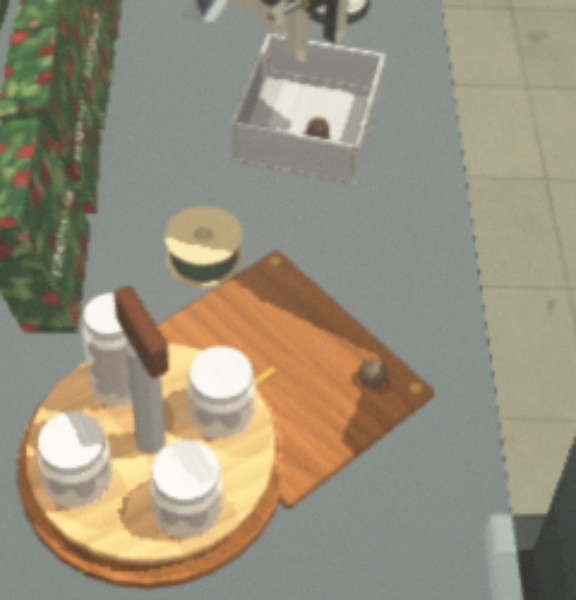

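Chocolate a lies in the tub at (318,128) in the crop. Chocolate b is still on the ledge at (372,374), where I measured it.

Request:
apply_moves(
  series=[
    [[29,20,0],[0,0,0]],
    [[29,20,0],[0,0,0]],
    [[29,20,0],[0,0,0]],
    [[29,20,0],[0,0,0]],
    [[29,20,0],[0,0,0]],
    [[29,19,0],[0,0,0]],
    [[29,19,0],[0,0,0]],
    [[29,19,0],[0,0,0]],
    [[29,19,0],[0,0,0]],
    [[0,0,0],[0,0,0]],
    [[0,0,0],[0,0,0]],
    [[0,0,0],[0,0,0]],
  ],
  claw=0.6,
)

```text
t: 6.42
tool_pos: [0.4397, 0.176, 0.2985]
orientation: [1.262, 2.877, -0.001]
force: [0.2, -0.6, -0.3]
opening: 0.0556
gripper_force: 0.0
```

```bash
python3 - <<'E'
from h import *
plan((.439,.177,.204),42.8,5)
E
```

```text
t 6.4167 pos [0.4397 0.176  0.2985] y 42.63 tilt [-2.e-04 -6.e-04 -1.e+00] q6 -0.471
[[[0, 0, 19], [0.0, 0.0, -0.001]], [[0, 0, 19], [0.0, 0.0, -0.001]], [[0, 0, 19], [0.0, 0.0, -0.001]], [[1, 0, 19], [0.0, 0.0, -0.001]], [[0, 0, 18], [0.0, 0.0, -0.001]]] max 19.0 end [0.439  0.1767 0.2045]
```

Request:
apply_moves(
  series=[
    [[0,1,20],[0,0,0]],
    [[0,0,20],[0,0,0]],
    [[0,0,20],[0,0,0]],
    [[0,0,18],[0,0,0]],
    [[0,0,10],[0,0,0]],
    [[0,0,6],[0,0,0]],
    [[0,0,0],[0,0,0]],
    [[0,0,0],[0,0,0]],
  ],
)

```text
t: 7.08
tool_pos: [0.441, 0.1765, 0.2052]
orientation: [1.265, 2.875, 0.0]
force: [-0.8, 0.2, -0.3]
opening: 0.0556
gripper_force: 0.0
```

Request:
apply_moves(
  series=[
    [[0,0,0],[0,0,0]],
    [[0,0,0],[0,0,0]],
    [[0,0,0],[0,0,0]],
    [[0,0,0],[0,0,0]],
    [[0,0,0],[0,0,0]],
    [[0,0,0],[0,0,0]],
    [[0,0,0],[0,0,0]],
    [[0,0,0],[0,0,0]],
  ],
  claw=0,
)

```text
t: 7.75
tool_pos: [0.4407, 0.177, 0.205]
orientation: [1.263, 2.876, 0.001]
force: [-1.5, 0.9, 3.4]
opening: 0.0231
gripper_force: 6.0
```

Request:
apply_moves(
  series=[
    [[0,0,-15],[0,0,0]],
    [[0,0,-25],[0,0,0]],
    [[0,0,-30],[0,0,0]],
    [[0,0,-30],[0,0,0]],
    [[0,0,0],[0,0,0]],
    [[0,0,0],[0,0,0]],
  ],
)

```text
t: 8.25
tool_pos: [0.4414, 0.1772, 0.3069]
orientation: [1.262, 2.873, 0.004]
force: [0.4, -0.3, -1.2]
opening: 0.0236
gripper_force: 6.0
```

```bash
python3 - <<'E'
from h import *
plan((.486,-.172,.30),42.8,10)
E
```

```text
t 8.25 pos [0.4414 0.1772 0.3069] y 42.57 tilt [ 0.0043  0.0012 -1.    ] q6 -0.469
[[[-29, -20, 1], [0.0, 0.0, 0.0]], [[-29, -20, 1], [0.0, 0.0, 0.0]], [[-29, -20, 1], [0.0, 0.0, 0.0]], [[-29, -20, 1], [0.0, 0.0, 0.0]], [[-29, -21, 0], [0.0, 0.0, 0.0]], [[-28, -20, 1], [0.0, 0.0, 0.0]], [[-29, -21, 0], [0.0, 0.0, 0.0]], [[-28, -20, 1], [0.0, 0.0, 0.0]], [[-29, -21, 0], [0.0, 0.0, 0.0]], [[-28, -20, 1], [0.0, 0.0, 0.0]]] max 35.24202037341219 end [ 0.4861 -0.1715  0.2996]
```

Request:
apply_moves(
  series=[
    [[-29,-20,0],[0,0,0]],
    [[-29,-20,0],[0,0,0]],
    [[-29,-20,0],[0,0,0]],
    [[-29,-20,0],[0,0,0]],
    [[-29,-21,0],[0,0,0]],
    [[-28,-20,0],[0,0,0]],
    [[-29,-21,0],[0,0,0]],
    [[-28,-20,0],[0,0,0]],
    [[-29,-21,0],[0,0,0]],
    [[-28,-20,0],[0,0,0]],
    [[0,0,0],[0,0,0]],
    [[0,0,0],[0,0,0]],
  ],
)

```text
t: 9.25
tool_pos: [0.4845, -0.1732, 0.3028]
orientation: [-1.267, -2.871, -0.0]
force: [-0.1, -0.1, 0.1]
opening: 0.0234
gripper_force: 6.0
```

Request:
apply_moves(
  series=[
    [[0,0,25],[0,0,0]],
    [[0,0,25],[0,0,0]],
    [[0,0,20],[0,0,0]],
    [[0,0,5],[0,0,0]],
    [[0,0,0],[0,0,0]],
    [[0,0,0],[0,0,0]],
  ],
)

```text
t: 9.75
tool_pos: [0.4852, -0.171, 0.2298]
orientation: [-1.262, -2.876, -0.0]
force: [0.2, 0.4, -0.5]
opening: 0.0235
gripper_force: 6.0
```

Request:
apply_moves(
  series=[
    [[0,0,0],[0,0,0]],
    [[0,0,0],[0,0,0]],
    [[0,0,0],[0,0,0]],
    [[0,0,0],[0,0,0]],
    [[0,0,-30],[0,0,0]],
    [[0,0,-40],[0,0,0]],
    [[0,0,-40],[0,0,0]],
    [[0,0,-40],[0,0,0]],
    [[0,0,-40],[0,0,0]],
    [[0,0,0],[0,0,0]],
    [[0,0,0],[0,0,0]],
  ],
  claw=0.4,
)

```text
t: 10.67
tool_pos: [0.4859, -0.1721, 0.4238]
orientation: [1.261, 2.869, -0.0]
force: [1.0, 0.3, -0.8]
opening: 0.0372
gripper_force: 0.0
```

```bash
python3 - <<'E'
from h import *
np.set_printoptions(precision=4,suppress=True)
p,d=robot.read_camera("side");q,_=robot.read_camera("top")
cv2.imwrite("pics/s3.png",np.hstack([cv2.resize(p[190:440,210:450],(480,500)),cv2.resize(q[150:320,140:290],(320,363)) if 0 else cv2.copyMakeBorder(cv2.resize(q[150:320,140:290],(320,363)),0,137,0,0,0)]))
plan((.619,.265,.40),34,14)
E
```

```text
t 10.7667 pos [ 0.485  -0.1717  0.4192] y 42.57 tilt [-0.0003  0.0002 -1.    ] q6 -1.183
[[[16, 28, 1], [0.0, 0.0, 0.011]], [[17, 28, 1], [0.0, 0.0, 0.011]], [[17, 28, 1], [0.0, 0.0, 0.011]], [[17, 28, 1], [0.0, 0.0, 0.011]], [[18, 27, 2], [0.0, 0.0, 0.011]], [[18, 27, 1], [0.0, 0.0, 0.011]], [[18, 27, 2], [0.0, 0.0, 0.011]], [[19, 27, 1], [0.0, 0.0, 0.011]], [[19, 27, 2], [0.0, 0.0, 0.011]], [[19, 26, 1], [0.0, 0.0, 0.011]], [[20, 26, 2], [0.0, 0.0, 0.011]], [[20, 26, 1], [0.0, 0.0, 0.011]], [[20, 26, 2], [0.0, 0.0, 0.011]], [[20, 25, 1], [0.0, 0.0, 0.011]]] max 32.264531609803356 end [0.619  0.2647 0.4003]
```

View pics/s3.png

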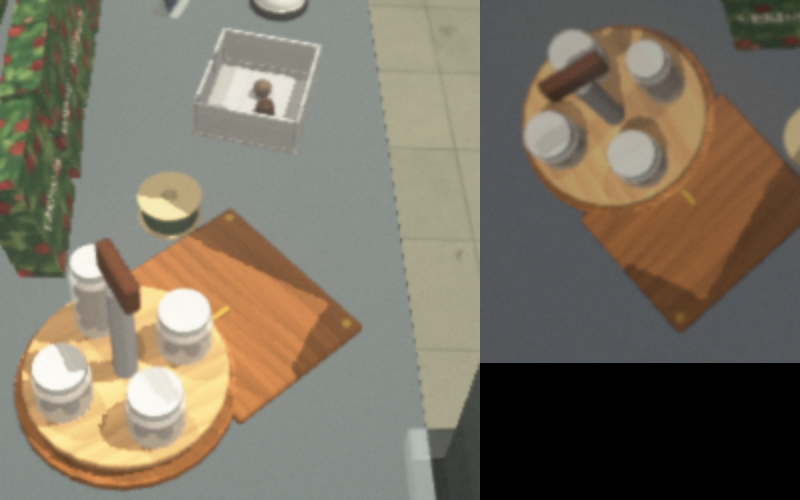

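Both chocolates lie in the tub, at (262,88) and (264,106) in the left crop, and the carousel has not moved. Next I refine the axis with a circle fit on the turntable disc.

```bash
python3 - <<'E'
from h import *
np.set_printoptions(precision=4,suppress=True)
from scipy.optimize import least_squares
for n,box in(("top",(155,155,256,250)),("side",(210,325,335,440))):
    p=cv2.imread(f"pics/{n}0.png");hs=cv2.cvtColor(p,cv2.COLOR_BGR2HSV);u0,v0,u1,v1=box
    m=np.zeros(p.shape[:2],np.uint8)
    pale=(hs[...,0]>8)&(hs[...,0]<28)&(hs[...,1]>60)&(hs[...,2]>165 if n=="top" else hs[...,2]>190)
    m[v0:v1,u0:u1]=pale[v0:v1,u0:u1]*255
    c=max(cv2.findContours(m,0,1)[0],key=cv2.contourArea)
    hull=c[:,0]
    q=np.array([pt(n,*a,.03)[:2] for a in hull])
    r=least_squares(lambda x:np.hypot(*(q-x[:2]).T)-.1,[.619,.26],loss="soft_l1",f_scale=.002)
    print(n,r.x,np.median(abs(r.fun)),len(q))
E
python3 - <<'E'
from h import *
# handle bar end-top corners at z=.194 by eye: top & side
t=[(140+(u-480)/2.1333,150+v/2.1333) for u,v in((541,90),(606,60))]
s=[(210+u/2,190+v/2) for u,v in((104,241),(131,300))]
print([pt("top",*a,.194)[:2].round(4) for a in t],[pt("side",*a,.194)[:2].round(4) for a in s])
E
```

```text
top [0.6339 0.2599] 0.011647398985457268 310
side [0.5849 0.2331] 0.017317589936217223 663
[array([0.6026, 0.2813]), array([0.6304, 0.2215])] [array([0.6341, 0.2331]), array([0.6051, 0.294 ])]
```

Request:
apply_moves(
  series=[
    [[16,28,1],[0,0,0.011]],
    [[17,28,1],[0,0,0.011]],
    [[17,28,1],[0,0,0.011]],
    [[17,28,1],[0,0,0.011]],
    [[18,27,1],[0,0,0.011]],
    [[18,27,1],[0,0,0.011]],
    [[18,27,1],[0,0,0.011]],
    [[19,27,1],[0,0,0.011]],
    [[19,27,1],[0,0,0.011]],
    [[19,26,1],[0,0,0.011]],
    [[20,26,0],[0,0,0.011]],
    [[20,26,0],[0,0,0.011]],
  ],
  claw=0.9,
)

```text
t: 11.77
tool_pos: [0.5997, 0.2043, 0.4067]
orientation: [-1.45, -2.783, 0.005]
force: [0.5, -0.2, 0.0]
opening: 0.0839
gripper_force: 0.0
```

```bash
python3 - <<'E'
from h import *
plan((.618,.259,.40),31,3)
E
```

```text
t 11.7667 pos [0.5997 0.2043 0.4067] y 34.98 tilt [-0.0044 -0.0011 -1.    ] q6 -0.363
[[[11, 15, 2], [-0.001, 0.0, 0.023]], [[12, 15, 2], [-0.001, 0.0, 0.023]], [[12, 16, 3], [-0.001, 0.0, 0.023]]] max 18.708286933869708 end [0.6186 0.2589 0.3996]
```

Request:
apply_moves(
  series=[
    [[11,15,2],[0,0,0.023]],
    [[12,15,2],[0,0,0.023]],
    [[12,16,2],[0,0,0.023]],
    [[0,0,0],[0,0,0]],
    [[0,0,0],[0,0,0]],
    [[0,0,0],[0,0,0]],
  ],
)

```text
t: 12.27
tool_pos: [0.6186, 0.2569, 0.4018]
orientation: [-1.544, -2.734, 0.004]
force: [-0.0, -0.1, -0.0]
opening: 0.0836
gripper_force: 0.0
```

```bash
python3 - <<'E'
from h import *
plan((.618,.259,.347),31,3)
p,d=robot.read_camera("side")
cv2.imwrite("pics/s4.png",cv2.resize(p[230:430,190:390],(600,600)))
E
```

```text
t 12.2667 pos [0.6186 0.2569 0.4018] y 31.09 tilt [-0.0029 -0.0013 -1.    ] q6 -0.225
[[[1, 0, 18], [-0.001, 0.0, 0.001]], [[1, 0, 18], [-0.001, 0.0, 0.001]], [[0, 1, 19], [-0.001, 0.0, 0.001]]] max 18.027756377319946 end [0.6183 0.2591 0.3468]
```

View pics/s4.png

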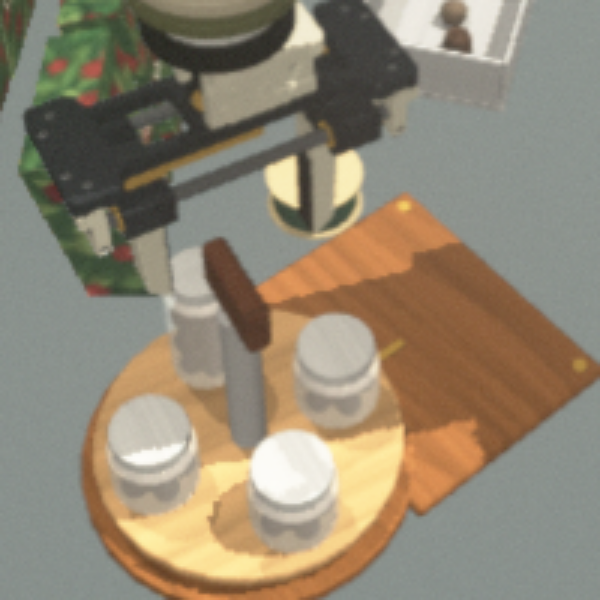

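The open fingers (tips at (152,290) and (315,228)) straddle the handle (centre about (237,290)), just above it, with the bar well aligned.

Request:
apply_moves(
  series=[
    [[1,1,15],[0,0,0]],
    [[1,0,15],[0,0,0]],
    [[0,0,15],[0,0,0]],
    [[0,0,8],[0,0,0]],
    [[0,0,0],[0,0,0]],
    [[0,0,0],[0,0,0]],
  ],
)

```text
t: 12.82
tool_pos: [0.6186, 0.2589, 0.3506]
orientation: [-1.546, -2.734, 0.001]
force: [0.4, 0.2, 0.5]
opening: 0.0833
gripper_force: 0.0
```

Request:
apply_moves(
  series=[
    [[0,0,0],[0,0,0]],
    [[0,0,0],[0,0,0]],
    [[0,0,0],[0,0,0]],
    [[0,0,0],[0,0,0]],
    [[0,0,0],[0,0,0]],
    [[0,0,0],[0,0,0]],
    [[0,0,0],[0,0,0]],
    [[0,0,0],[0,0,0]],
    [[0,0,0],[0,0,0]],
    [[0,0,0],[0,0,0]],
    [[0,0,0],[0,0,0]],
    [[0,0,0],[0,0,0]],
  ],
  claw=0,
  newtons=20,
)

```text
t: 13.82
tool_pos: [0.6189, 0.2598, 0.3507]
orientation: [1.545, 2.735, 0.001]
force: [2.7, 2.3, -1.3]
opening: 0.016
gripper_force: 20.0
```

```bash
python3 - <<'E'
from h import *
s=robot.read_state();print(s['tool_pos'],s['force'],s['wrist_torque'],s['opening'],s['gripper_force'])
plan(s['tool_pos'],-47.2,12)
E
```

```text
[0.61893938 0.25977518 0.35071376] [ 2.71053998  2.32466018 -1.26265535] [ 0.19135886 -0.5317265   0.04799511] 0.015967987421677272 20.000756084918976
t 13.8167 pos [0.6189 0.2598 0.3507] y 31.06 tilt [ 8.e-04  5.e-04 -1.e+00] q6 -0.221
[[[0, 0, 0], [0.0, 0.0, 0.114]], [[0, 0, 0], [0.0, 0.0, 0.114]], [[0, 0, 0], [0.0, 0.0, 0.114]], [[0, 0, 0], [0.0, 0.0, 0.114]], [[0, 0, 0], [0.0, 0.0, 0.114]], [[0, 0, 0], [0.0, 0.0, 0.114]], [[0, 0, 0], [0.0, 0.0, 0.114]], [[0, 0, 0], [0.0, 0.0, 0.114]], [[0, 0, 0], [0.0, 0.0, 0.114]], [[0, 0, 0], [0.0, 0.0, 0.114]], [[0, 0, 0], [0.0, 0.0, 0.114]], [[0, 0, 0], [0.0, 0.0, 0.114]]] max 0.0 end [0.6189 0.2598 0.3507]
```

Request:
apply_moves(
  series=[
    [[0,0,0],[0,0,0.057]],
    [[0,0,0],[0,0,0.057]],
    [[0,0,0],[0,0,0.057]],
    [[0,0,0],[0,0,0.057]],
    [[0,0,0],[0,0,0.057]],
    [[0,0,0],[0,0,0.057]],
    [[0,0,0],[0,0,0.057]],
    [[0,0,0],[0,0,0.057]],
    [[0,0,0],[0,0,0.057]],
    [[0,0,0],[0,0,0.057]],
    [[0,0,0],[0,0,0.057]],
    [[0,0,0],[0,0,0.057]],
  ],
  newtons=30,
)

```text
t: 14.82
tool_pos: [0.6202, 0.2599, 0.3507]
orientation: [2.375, 2.053, 0.008]
force: [15.5, 4.9, -8.8]
opening: 0.0158
gripper_force: 30.0
```

Request:
apply_moves(
  series=[
    [[0,0,0],[0,0,0.057]],
    [[0,0,0],[0,0,0.057]],
    [[0,0,0],[0,0,0.057]],
    [[0,0,0],[0,0,0.057]],
    [[0,0,0],[0,0,0.057]],
    [[0,0,0],[0,0,0.057]],
    [[0,0,0],[0,0,0.057]],
    [[0,0,0],[0,0,0.057]],
    [[0,0,0],[0,0,0.057]],
    [[0,0,0],[0,0,0.05]],
    [[0,0,0],[0,0,0.03]],
    [[0,0,0],[0,0,0]],
  ],
)

```text
t: 15.82
tool_pos: [0.6213, 0.2591, 0.3507]
orientation: [2.871, 1.269, 0.012]
force: [22.6, 2.7, -11.4]
opening: 0.016
gripper_force: 30.0
```

Request:
apply_moves(
  series=[
    [[0,0,0],[0,0,0]],
    [[0,0,0],[0,0,0]],
    [[0,0,0],[0,0,0]],
    [[0,0,0],[0,0,0]],
  ],
)

```text
t: 16.15
tool_pos: [0.6213, 0.2591, 0.3507]
orientation: [2.87, 1.272, 0.012]
force: [23.6, 2.4, -11.8]
opening: 0.0158
gripper_force: 30.0
```

```bash
python3 - <<'E'
from h import *
s=robot.read_state();print(s['tool_pos'],s['force'],s['wrist_torque'],s['opening'],s['gripper_force'])
plan(s['tool_pos'],-47.2,1)
p,d=robot.read_camera("side");q,_=robot.read_camera("top")
cv2.imwrite("pics/s5.png",np.hstack([cv2.resize(p[230:430,200:400],(500,500)),cv2.copyMakeBorder(cv2.resize(q[150:310,140:300],(300,300)),0,200,0,0,0)]))
E
```

```text
[0.62128099 0.25913697 0.35074094] [ 23.5851993    2.4181771  -11.78351193] [ 0.63162682 -3.43986677 -0.03359263] 0.01581544488551501 29.994689226150513
t 16.15 pos [0.6213 0.2591 0.3507] y -42.19 tilt [ 0.0082  0.0012 -1.    ] q6 1.056
[[[0, 0, 0], [0.005, -0.007, 0.088]]] max 0.0 end [0.6213 0.2591 0.3507]
```

View pics/s5.png

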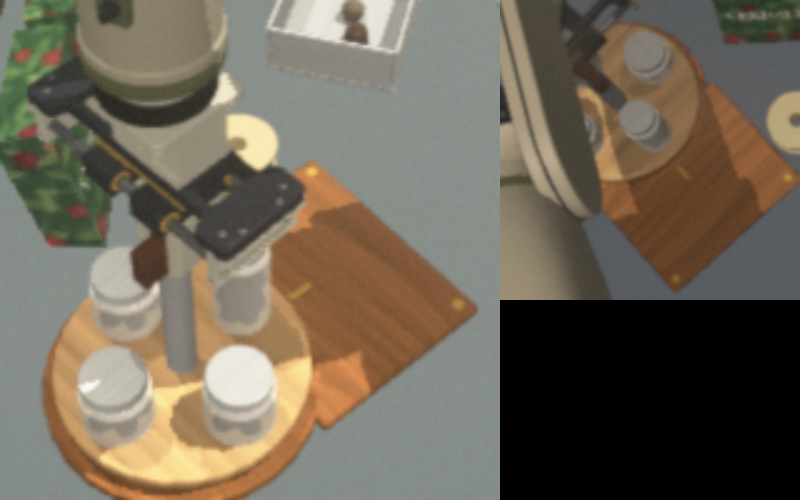

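The tall jar is nearly at the front (left crop (242,290)), about 5° short of the pointer line at (300,290). The side load is 23 N, so I turn the rest and ease it.

Request:
apply_moves(
  series=[
    [[1,1,0],[0,0,0.045]],
    [[1,1,0],[0,0,0.043]],
    [[0,0,0],[0,0,0]],
    [[0,0,0],[0,0,0]],
    [[0,0,0],[0,0,0]],
    [[0,0,0],[0,0,0]],
  ],
)

```text
t: 16.75
tool_pos: [0.6225, 0.2592, 0.3507]
orientation: [2.924, 1.146, 0.004]
force: [7.8, -0.5, -5.0]
opening: 0.0161
gripper_force: 30.0
```

```bash
python3 - <<'E'
from h import *
s=robot.read_state();print(s['tool_pos'],s['force'],s['wrist_torque'],s['opening'],s['gripper_force'])
plan(s['tool_pos'],-47.2,1)
p,d=robot.read_camera("top")
cv2.imwrite("pics/t6.png",cv2.resize(p[150:310,140:300],(600,600)))
a,_=robot.read_camera("side");cv2.imwrite("pics/s6.png",cv2.resize(a[290:410,250:370],(600,600)))
f=np.array([np.cos(np.radians(-137.2)),np.sin(np.radians(-137.2))]);A=np.array([.6195,.2595])
for z in(.03,.127):
  c=np.r_[A+.064*f,z];print("expected jar",z,((pix("side",c)[0]-[250,290])*5).round())
print("pointer",((pix("side",np.r_[A+.12*f,.015])[0]-[250,290])*5).round())
E
```

```text
[0.62248182 0.25922175 0.35070899] [ 7.75045388 -0.54407035 -4.99502215] [ 0.01624687 -1.39285201 -0.04722732] 0.016111306939665667 29.9957138299942
t 16.75 pos [0.6225 0.2592 0.3507] y -47.18 tilt [ 2.7e-03 -2.0e-04 -1.0e+00] q6 1.143
[[[0, 0, 0], [0.002, -0.002, 0.0]]] max 0.0 end [0.6225 0.2592 0.3507]
expected jar 0.03 [245. 336.]
expected jar 0.127 [242. 187.]
pointer [350. 282.]
```

View pics/s6.png

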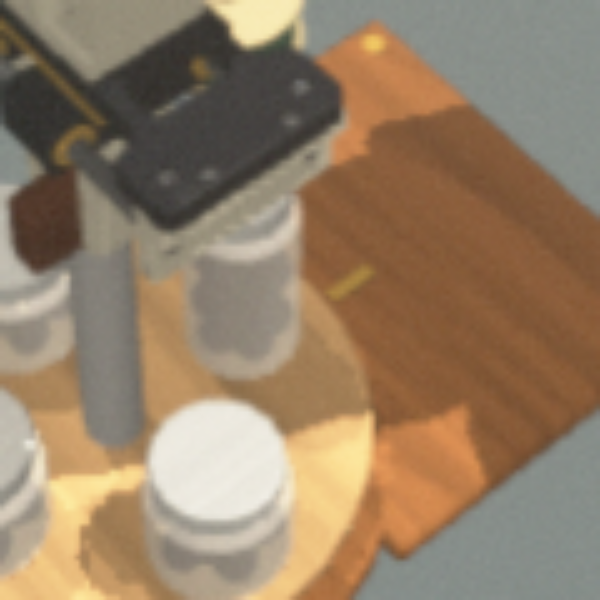

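The tall jar's foot is at about (244,340), where I expect it to be in line with the pointer at (352,283). The grip is firm at 30 N, so I hand in.

```bash
python3 -c "
from plant import robot
print(robot.close_job())"
```

```text
the job is handed in; nothing more can be done
None
```

I handed the job in after about 17 s of the 61 s: both chocolates are in the tub, the tall jar is at the front in line with the pointer by my camera check, and the gripper still holds the handle at 30 N; the verdict was not shown.

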